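# Pull a probe cassette from a board test fixture

## Robot

A 6-joint arm with a two-finger parallel gripper is mounted at the origin on the work surface. World frame = base frame: x ahead of the robot, y to its left, z up, the work surface at z = 0. Lengths are in m, angles in rad, forces in N, time in s.
With the tool pointing down it reaches from about 0.25 to 0.8 m from the base axis. Payload 8.5 kg.
Tool frame: the origin (TCP) lies at the very end of the fingers, on their centre line; the grasp point (between the pads) lies 19 mm behind it; z points along the fingers, y is the direction in which the jaws open and shut (so a half turn about z gives the same grasp; the last joint's range is limited). The gripper opens to 85 mm and grips with 20 to 120 N. Pads are 22 mm wide; open, the fingers measure 114 mm over their backs; the gripper's body (76 mm by 85 mm) begins 54 mm behind the grasp point. The pads swing forward as they close: fully open they stand 13 mm farther back than shut.
Start: joints at [-1.152, 0.238, -0.013, 1.319, 0, 1.571], TCP at [0.213, -0.48, 0.231] pointing down, gripper open.
Joint ranges: [-2.66, 2.66], [-1.03, 1.9], [-1.14, 1.46], [-1.82, 2.27], [-1.45, 1.34], [-3.14, 3.14]. Speed limits (rad/s): [2.22, 2.22, 2.79, 3.14, 3.14, 3.14].

## Interface

Orientations are given as a rotation vector (axis times angle).
In Python, from workcell import r gives the robot as it stands.
- The arm moves only by the tool arm_command, never from a script. Its argument "increments" is a list that holds one entry, the list of rows, each a list of 7 numbers: the finger opening in cm, from 0 to 8.54, then the shift along the tool's x, y, z in cm, then the turn, a rotation vector about the tool's x, y, z in degrees. A call has 1 to 12 rows; each row is the pose to reach, as a shift and turn from the pose commanded when the call began, along the tool's axes at that moment; what a row does not reach only later rows make up. A row lasts 1/12 s, in which the tool goes at most 41.7 mm and 7.16 degrees, less where a joint would pass 70% of its speed; a pose out of reach is approached as far as the arm can. A call with a gripper value outside its range is refused whole. The fingers move at their own pace and stop on an object; "force" is the grip in N (left out, the last holds). Time passes only in rows, so rows that repeat a pose let the fingers close. It gives the time, the measured TCP pose, the force and the opening at its end, in the units of the state.
- r.get_obs(): the state, without advancing time (a new reading comes with each control period).
- r.read_camera(name): name is "scene" or "top" or "wrist"; returns the picture (420x560x3 uint8, blue, green, red); there is no depth.
- r.camera_params(name): a dict with "K" (3x3 intrinsics, pixels), "xyz" and "rotation" of the camera in the world; the wrist camera has in their place "tool_from_camera" (4x4, takes a point from camera to tool coordinates, whose origin is the TCP and whose axes are the flange's). Camera axes: x right, y up, looking along -z (the intrinsics and any distortion apply to the point x, -y, -z); pixel columns grow to the right and rows downward; lengths in m; the calibration is good to about 2 mm. A picture is of the moment at which its call begins: read the wrist's pose just before it. camera_params takes no time and is no camera call.
- r.job_done(): hands the job in, once; it reports no verdict.
The state is a dict: "time_s": time; "joints": joint angles; "dq": joint speeds; "tau": joint torques, N m; "ee_pos": TCP position; "ee_rot": TCP orientation; "contact_force": force on the tool from outside, world axes, zero at the start; "ft_torque": the same for the moment, N m; "width": finger opening in m.
Only numpy, scipy, OpenCV 4.12 (cv2) and the standard library are available. Lean on these libraries where they do the work, as an engineer would, in place of code of your own. Each camera call takes 0.05 s, during which the arm holds its last target. There are 200 camera calls.

## Task

Swing the windowed lid of the board test fixture open, right back until it rests on its stop, and leave it there. Then squeeze together the two side catches of the cassette with the ORANGE catches, lift that cassette out of its bay, and finish while still holding it by its squeezed catches, level and still, above the open fixture with its underside at least 5 cm above the fixture's rim, so that its contacts can be inspected. Leave the cassette with the blue catches seated and do not disturb the other things on the bench.

Things in the scene. Friction and masses are not known exactly. Their poses are not given: they have to be found in the camera images.
- fixture: grey board test fixture, fixed to the bench, 280 mm wide (y). Origin: on the bench, mid width; its +x points to its rear, z up. x -135 to -50: low console, top 55 mm high. x -50 to 100: open-topped box under a windowed lid, rim 112 mm high, walls 6 mm. Rear: two stop posts 140 mm high, x 120 to 132, y +-100, and a connector box, x to 130, 60 mm high
- fixture_rim (a point): point at the height of the rim (x 22, y 0, z 112 mm of the fixture), over the middle of the deck; axes as the fixture's
- fixture_deck (a point): middle of the aluminium deck inside the box, on its top face (x 22, y 0, z 65 mm of the fixture; axes as the fixture's). The deck is 4 mm thick and has two bays (slots 89 by 55 mm) centred 60 mm to the +y and 60 mm to the -y side of this point. One holds the orange, the other the blue cassette, either way round
- lid (a joint): angle of the lid, rad: 0 shut, 1.8 on its stop, leaning 13 degrees back past the vertical. No latch, about 0.32 kg; it falls shut from below about 1.4 and falls back onto its stop from beyond about 1.65. Plate 150 mm (x) by 280 mm (y) by 10 mm, aluminium frame with clear windows, lying on the rim
- lid_handle (a point): middle of the round bar of the lid's black bow handle: bar 10 mm thick, 120 mm long along the fixture's y, 40 mm in front of the lid's front edge (35 mm clear gap behind the bar for a finger), 190 mm from the hinge line. Lid shut: bar 117 mm above the bench, 62 mm above the console. On the stop it points up. Pinched front-to-back from above it can turn between the fingers
- lid_hinge (a point): point on the lid's hinge line, mid width (x 100, y 0, z 112.5 mm of the fixture), at the box's rear edge; the line runs along the fixture's y. With the lid shut the bar's axis is 5 mm higher than this line; as it opens the bar goes up, then to the rear
- cassette_orange: black plug-in probe cassette with ORANGE catches, the one to take: 110 mm long (x) by 52 mm wide (y), about 0.23 kg. Origin: centre of its underside, z up, axes along the fixture's. Seated: deck top at its z 50 mm, grey flanges (5 mm thick, only beyond |x| 27 mm) rest on the deck. Head 30 mm wide, top at z 77. 1.5 mm play in the bay; once both catches are in it comes straight up freely
- catch_left (a joint): travel of the orange catch on the cassette's +y side, m: 0 sprung out, hooked 4 mm under the deck; 0.006 squeezed in to its solid stop, unhooked. Spring 1 N at first, 4.6 N fully in; the stop bears a firm grip. The cassette cannot come up unless both catches are in by more than 4 mm
- catch_right (a joint): the same for the orange catch on the cassette's -y side
- catch_left_pad (a point): centre of the outer face of the left (+y) orange catch pad: a flat upright face 26 mm long (x) and 31 mm high (7 to 38 mm above the deck when seated) beside the middle of the cassette's head. The two faces are 58 mm apart, 46 mm when squeezed right in; 45 mm or more is clear beside each
- catch_right_pad (a point): the same for the right (-y) orange catch pad
- cassette_blue: identical cassette but with BLUE catches, in the other bay, 120 mm away centre to centre; to be left seated. Origin: centre of its underside
- board: small green circuit board, 45 by 50 by 6 mm (connector 10 mm high), lying on the fixture's console near its +y end; leave alone. Origin: centre of underside
- screwdriver: red screwdriver, 170 mm long, lying on the bench beside the -y side of the fixture; leave alone
- cleaner: white round bottle with blue cap, 48 mm across, 140 mm high, standing by the +y side of the fixture; leave alone. Origin: centre of underside
- reel: flat component reel, 178 mm across, 12 mm high, lying on the bench at the left; leave alone. Origin: centre of underside
- estop: yellow box 70 by 70 mm with a red button, 83 mm high, at the right; leave alone. Origin: centre of underside
- scanner: black hand scanner in a blue stand, 140 mm high, at the right; leave alone. Origin: centre of underside

How it is judged:
By the outcome, as a careful person would: the job done as asked, in the order asked, and still so for the second after the job is handed in, while the arm keeps its last pose, push and grip.
It also fails if it takes over 58 s, if anything falls off the work surface, if the arm or the gripper's body presses on something with over 40 N, if the wrist force passes 120 N, or if a joint passes its speed limit or range.

## Working session

There is one attempt and no reset: what is moved stays moved. The work goes in short steps, Python scripts to look and compute and a tool call to move; the robot and the scene stay as the last step left them, time stands still between calls to the robot, and variables do not carry over. Pictures are saved under pics/ and viewed, about 8 in all and at most 12, crops included, and the job is handed in when it is done.

Besides the shell and the picture viewer there is one more tool, called in YAML: its name, and indented under it one key for each argument. arm_command: Moves the arm, as the interface text tells. Its arguments: {"type":"object","properties":{"increments":{"type":"array"},"force":{"type":"number"}},"required":["increments"]}

```bash
ls; mkdir -p pics; cat > h.py <<'E'
import numpy as np, cv2
from workcell import r
from scipy.spatial.transform import Rotation as R
E
python3 - <<'E'
from h import *
for n in("scene","top"):
    print(n,{k:np.round(np.array(v),4).tolist() if not isinstance(v,str) else v for k,v in r.camera_params(n).items()})
    cv2.imwrite(f"pics/{n}1.png",r.read_camera(n))
print({k:np.round(np.array(v),4).tolist() for k,v in r.camera_params("wrist").items()})
print(r.get_obs())
E
```

```text
pics
scene {'K': [[523.2075, 0.0, 278.9727], [0.0, 523.2075, 201.7343], [0.0, 0.0, 1.0]], 'xyz': [1.1779, 0.4215, 1.2627], 'rotation': [0.3301, 0.6394, 2.1289]}
top {'K': [[415.8562, 0.0, 280.701], [0.0, 415.8562, 201.888], [0.0, 0.0, 1.0]], 'xyz': [0.4252, -0.0148, 1.0685], 'rotation': [0.093, -0.0802, -1.5603]}
{'K': [[302.74, 0.0, 276.9952], [0.0, 302.74, 210.7008], [0.0, 0.0, 1.0]], 'tool_from_camera': [[0.0001, 0.9463, 0.3232, 0.0834], [1.0, -0.0, -0.0001, -0.0004], [-0.0001, 0.3232, -0.9463, -0.1432], [0.0, 0.0, 0.0, 1.0]]}
{'time_s': 0.1, 'joints': array([-1.15200452e+00,  2.38737493e-01, -1.41938341e-02,  1.31921330e+00,
       -2.52256856e-05,  1.57076414e+00]), 'dq': array([-0.0007258 , -0.00132536,  0.00206485,  0.00043621,  0.00094183,
       -0.00057986]), 'tau': array([-3.74323490e-04, -5.39719641e+01,  3.46999168e+01,  1.34203315e-02,
        1.66503253e-05, -1.47686723e-05]), 'ee_pos': array([ 0.21332845, -0.47927506,  0.23072386]), 'ee_rot': array([-3.07167433e+00, -6.52816227e-01,  4.78772609e-04]), 'contact_force': array([-0.60971453, -0.65804268,  0.36115128]), 'ft_torque': array([ 0.02536926, -0.04725814,  0.01210724]), 'width': 0.08528008330132833}
```

View pics/scene1.png

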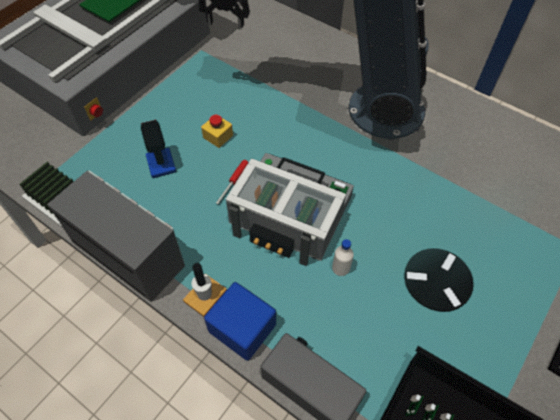

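View pics/top1.png

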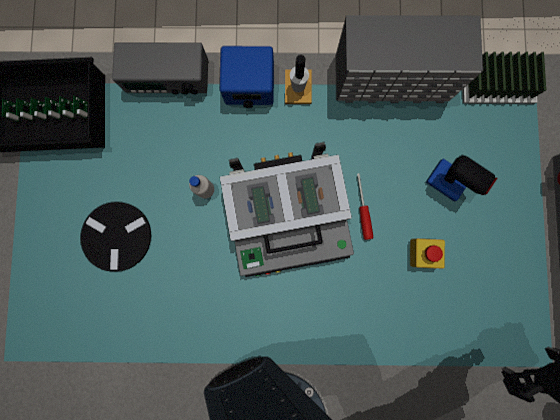

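Orange is in the right (−y) bay (catches ~ (292–323,196) in top), blue in the left. Lid corners are visible in both views; I fit the fixture pose from these.

```bash
cat >> h.py <<'E'
def proj(n,P,obs=None):
    c=r.camera_params(n);P=np.atleast_2d(P)
    if n=="wrist":
        T=np.array(c["tool_from_camera"]);o=obs
        Rt=R.from_rotvec(o["ee_rot"]).as_matrix();Rc=Rt@T[:3,:3];t=o["ee_pos"]+Rt@T[:3,3]
    else: Rc=R.from_rotvec(c["rotation"]).as_matrix();t=np.array(c["xyz"])
    q=(P-t)@Rc; q=q*[1,-1,-1]
    k=[np.array(v) for kk,v in c.items() if 'dist' in kk.lower()]
    d=k[0] if k else None
    return cv2.projectPoints(q,np.zeros(3),np.zeros(3),np.array(c["K"]),d)[0][:,0]
def fx(p,L):
    "p=x,y,z,yaw of the fixture; L in mm"
    return R.from_euler('z',p[3]).apply(np.atleast_2d(L)/1000.)+p[:3]
E
python3 - <<'E'
from h import *
from scipy.optimize import least_squares
print(r.camera_params("top").keys())
L=np.array([[100,140,117.5],[100,-140,117.5],[-50,-140,117.5],[-50,140,117.5]])
top=np.array([[221,176],[339,156],[351,218],[231,238]]);sc=np.array([[327,237],[232,208],[249,162],[343,190]])
f=lambda p:np.r_[(proj("top",fx(p,L))-top).ravel(),(proj("scene",fx(p,L))-sc).ravel()]
s=least_squares(f,[.5,0,0,0.1]);print(np.round(s.x,4),np.round(s.fun.reshape(-1,2),1).tolist())
p=s.x
H=fx(p,[[-90,60,117],[-90,-60,117],[22,-60,142-50],[22,60,92]])
print(H.round(3).tolist())
for n in("top","scene"):
    print(proj(n,H).round(0).tolist())
    im=cv2.imread(f"pics/{n}1.png")
    u=proj(n,H).mean(0).astype(int);x0,y0=u-[100,75]
    c=cv2.resize(im[y0:y0+150,x0:x0+200],None,fx=4,fy=4,interpolation=cv2.INTER_CUBIC)
    for a in proj(n,np.r_[H,fx(p,L)]): cv2.drawMarker(c,tuple(int(v) for v in (a+.5-[x0,y0])*4),(255,0,255),0,14,1)
    cv2.imwrite(f"pics/{n}c.png",c)
a,b=[cv2.imread(f"pics/{n}c.png") for n in("top","scene")]
cv2.imwrite("pics/c.png",cv2.resize(np.vstack([a,b]),(400,600)) if 0 else a)
E
```

```text
dict_keys(['K', 'xyz', 'rotation'])
[ 0.5167 -0.0217 -0.0036  0.2203] [[-1.7, 2.9], [-2.3, -2.1], [0.4, -1.5], [1.0, 4.2], [-1.7, 2.8], [-6.3, -5.6], [1.1, -0.8], [2.3, 4.7]]
[[0.416, 0.017, 0.113], [0.442, -0.1, 0.113], [0.551, -0.075, 0.088], [0.525, 0.042, 0.088]]
[[270.0, 252.0], [321.0, 241.0], [310.0, 195.0], [260.0, 205.0]]
[[323.0, 174.0], [282.0, 160.0], [266.0, 196.0], [307.0, 211.0]]
```

View pics/c.png

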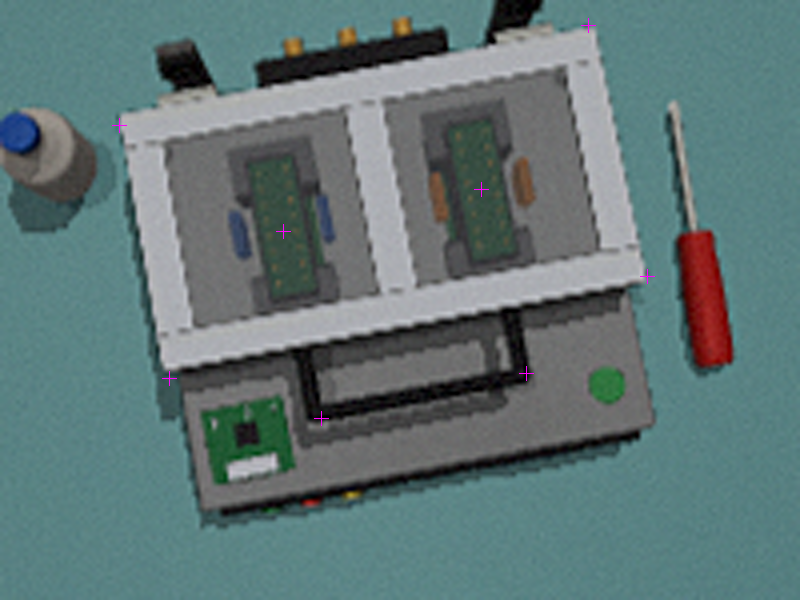

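Top crop: lid corners at crop px (125,115),(598,30),(645,282),(165,370); bar ends (313,413),(522,383). The rough fit's yaw is pulled off by my scene picks; viewing the scene crop.

View pics/scenec.png

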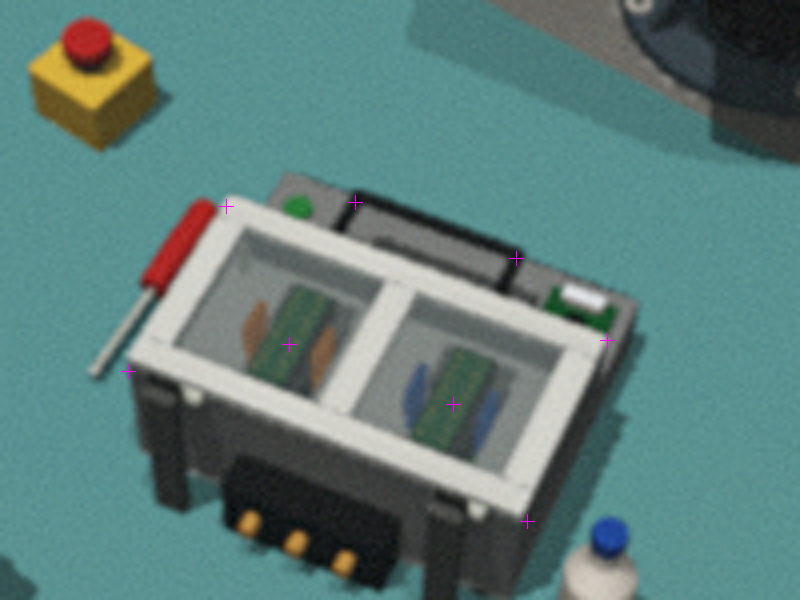

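Scene crop: lid corners (230,197),(606,335),(523,514),(130,358); bar ends (358,197),(518,252).

```bash
python3 - <<'E'
from h import *
from scipy.optimize import least_squares
p0=[.5167,-.0217,-.0036,.2203]
H=fx(p0,[[-90,60,117],[-90,-60,117],[22,-60,92],[22,60,92]])
o={n:proj(n,H).mean(0).astype(int)-[100,75] for n in("top","scene")}
L=np.array([[100,140,117.5],[100,-140,117.5],[-50,-140,117.5],[-50,140,117.5],[-90,60,117],[-90,-60,117]])
top=np.array([[125,115],[598,30],[645,282],[165,370],[316,413],[522,380]])/4-.4+o["top"]
sc=np.array([[523,514],[130,358],[230,197],[606,335],[518,252],[358,197]])/4-.4+o["scene"]
f=lambda p:np.r_[(proj("top",fx(p,L))-top).ravel(),(proj("scene",fx(p,L))-sc).ravel()]
s=least_squares(f,p0);print(np.round(s.x,4),np.round(s.fun.reshape(-1,2),1).tolist())
p=s.x;np.save("p.npy",p)
# free triangulation of bar centre
b=least_squares(lambda q:np.r_[(proj("top",q)-top[4:].mean(0)).ravel(),(proj("scene",q)-sc[4:].mean(0)).ravel()],[.43,-.04,.1]);print("bar tri",b.x.round(4),b.fun.round(2))
print("bar,hinge,orange",fx(p,[[-90,0,117],[100,0,112.5],[22,-60,142-50]]).round(4).tolist())
E
```

```text
[ 0.5163 -0.022   0.004   0.1914] [[-1.0, 0.2], [-0.2, -0.3], [1.0, 0.2], [-0.1, 0.6], [-0.0, 0.9], [0.6, -0.6], [-0.6, 0.9], [-0.9, -0.0], [0.0, -0.4], [0.5, 0.9], [0.3, 0.4], [0.3, -0.8]]
bar tri [ 0.4284 -0.0387  0.1205] [ 0.1  -0.06  0.14  0.02]
bar,hinge,orange [[0.4279, -0.0391, 0.121], [0.6145, -0.003, 0.1165], [0.5493, -0.0767, 0.096]]
```

Fit is consistent (residuals <1 px; z offset 4 mm; bar triangulates at z 0.1205). Next I write a helper that turns targets into moves, then go above the bar (tool x toward fixture −y, jaws along the fixture's x).

```bash
cat >> h.py <<'E'
def to(pos,yaw):
    "shift cm and turn deg, tool axes, to TCP pos with the tool down and tool x at yaw"
    o=r.get_obs();A=R.from_rotvec(o["ee_rot"]);B=R.from_euler('z',yaw)*R.from_euler('x',np.pi)
    s=A.inv().apply(np.array(pos)-o["ee_pos"])*100;t=(A.inv()*B).as_rotvec(degrees=True)
    print("now",o["ee_pos"].round(4),"w",round(o["width"],4),"t",round(o["time_s"],2),"-> shift",s.round(2),"turn",t.round(2))
E
python3 - <<'E'
from h import *
to([.428,-.039,.2],.191-np.pi/2)
E
```

```text
now [ 0.2133 -0.4793  0.2307] w 0.0853 t 0.1 -> shift [ 37.52 -31.49   3.11] turn [-5.0000e-02  7.0000e-02  1.0305e+02]
```

arm_command:
  increments:
    - [[8.5,37.5,-31.5,0,0,0,103],[8.5,37.5,-31.5,0,0,0,103],[8.5,37.5,-31.5,0,0,0,103],[8.5,37.5,-31.5,0,0,0,103],[8.5,37.5,-31.5,0,0,0,103],[8.5,37.5,-31.5,0,0,0,103],[8.5,37.5,-31.5,0,0,0,103],[8.5,37.5,-31.5,0,0,0,103],[8.5,37.5,-31.5,0,0,0,103],[8.5,37.5,-31.5,0,0,0,103],[8.5,37.5,-31.5,0,0,0,103],[8.5,37.5,-31.5,0,0,0,103]]
  force: 30

```text
time_s: 1.1
ee_pos: [0.3015, -0.2236, 0.2313]
ee_rot: [-2.809, 1.096, -0.053]
contact_force: [0.4, -0.6, 0.3]
width: 0.0849
```

```bash
python3 - <<'E'
from h import *
to([.428,-.039,.2],.191-np.pi/2)
E
```

```text
now [ 0.3015 -0.2236  0.2313] w 0.0849 t 1.1 -> shift [ -3.13 -21.55   6.02] turn [-6.96  3.08 36.38]
```

arm_command:
  increments:
    - [[8.5,-3,-21.5,6,-7,3,36.4],[8.5,-3,-21.5,6,-7,3,36.4],[8.5,-3,-21.5,6,-7,3,36.4],[8.5,-3,-21.5,6,-7,3,36.4],[8.5,-3,-21.5,6,-7,3,36.4],[8.5,-3,-21.5,6,-7,3,36.4],[8.5,-3,-21.5,6,-7,3,36.4],[8.5,-3,-21.5,6,-7,3,36.4],[8.5,-3,-21.5,6,-7,3,36.4],[8.5,-3,-21.5,6,-7,3,36.4]]

```text
time_s: 1.93
ee_pos: [0.0747, -0.2252, 0.2069]
ee_rot: [-2.436, 1.905, -0.054]
contact_force: [-1.6, -1.2, 0.4]
width: 0.0848
```

```bash
python3 - <<'E'
from h import *
o=r.get_obs();im=r.read_camera("wrist")
p=np.load("p.npy")
for a in proj("wrist",fx(p,[[-90,60,117],[-90,-60,117],[-90,0,117],[-50,-140,117.5],[-50,140,117.5],[22,-60,92]]),o): print(a.round(0));cv2.drawMarker(im,tuple(int(v) for v in a),(255,0,255),0,14,1)
cv2.imwrite("pics/w1.png",im)
to([.428,-.039,.2],.191-np.pi/2);print(R.from_rotvec(o["ee_rot"]).as_matrix().round(3))
E
```

```text
[-91. 348.]
[-136.  244.]
[-112.  299.]
[-221.  153.]
[-100.  401.]
[-207.  225.]
now [ 0.0721 -0.2232  0.2067] w 0.0851 t 1.98 -> shift [ -9.42 -38.85   2.88] turn [-3.2   0.31  2.82]
[[ 0.241 -0.969  0.058]
 [-0.971 -0.24   0.017]
 [-0.003 -0.06  -0.998]]
```

View pics/w1.png

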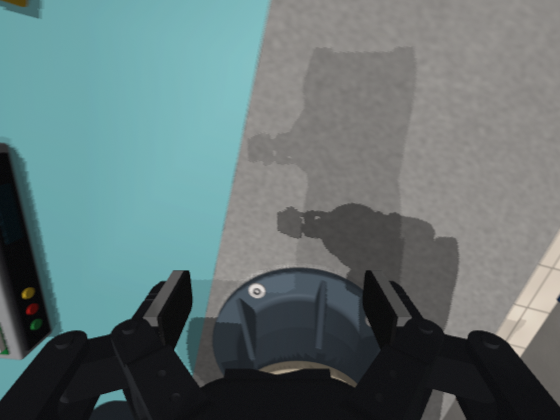

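The view shows the base, not the fixture, so the arm moved in a direction I didn't expect. I check the joints and do a small test move.

```bash
python3 - <<'E'
from h import *
o=r.get_obs();print(o["joints"].round(3),o["dq"].round(3),o["ee_pos"].round(4),o["ee_rot"].round(3))
E
```

```text
[-1.331 -0.264 -0.571  1.268  0.056  3.141] [ 0.048  0.039  0.03  -0.012  0.078 -0.   ] [ 0.0721 -0.2232  0.2067] [-2.435  1.91  -0.049]
```

arm_command:
  increments:
    - [[8.5,0,0,0,0,0,0],[8.5,0,0,0,0,0,0],[8.5,0,0,0,0,0,0]]

```text
time_s: 2.23
ee_pos: [0.0765, -0.2261, 0.2072]
ee_rot: [-2.438, 1.899, -0.056]
contact_force: [-0.7, 0.1, -0.8]
width: 0.0849
```

arm_command:
  increments:
    - [[8.5,0,-4,0,0,0,0],[8.5,0,-4,0,0,0,0],[8.5,0,-4,0,0,0,0]]

```text
time_s: 2.48
ee_pos: [0.0881, -0.2236, 0.2097]
ee_rot: [-2.442, 1.863, -0.075]
contact_force: [-0.2, -0.5, -0.3]
width: 0.0849
```

```bash
python3 - <<'E'
from h import *
o=r.get_obs();print(o["joints"].round(3),o["dq"].round(3),o["ee_pos"].round(4),o["ee_rot"].round(3))
E
```

```text
[-1.304 -0.257 -0.56   1.271  0.085  3.141] [-0.008 -0.003 -0.007 -0.002 -0.013 -0.001] [ 0.0881 -0.2236  0.2097] [-2.442  1.863 -0.075]
```

Joint 6 hit its range: yaw = j1 − j6 + π, so I must use the other half turn (yaw 1.762, j6 ≈ 1.3).

```bash
python3 - <<'E'
from h import *
to([.3,-.25,.25],.1)
E
```

```text
now [ 0.0881 -0.2236  0.2097] w 0.0849 t 2.48 -> shift [  8.14 -20.01  -2.36] turn [ -4.17  -3.27 -80.35]
```

arm_command:
  increments:
    - [[8.5,8,-20,-2.4,-4.2,-3.3,-80],[8.5,8,-20,-2.4,-4.2,-3.3,-80],[8.5,8,-20,-2.4,-4.2,-3.3,-80],[8.5,8,-20,-2.4,-4.2,-3.3,-80],[8.5,8,-20,-2.4,-4.2,-3.3,-80],[8.5,8,-20,-2.4,-4.2,-3.3,-80],[8.5,8,-20,-2.4,-4.2,-3.3,-80],[8.5,8,-20,-2.4,-4.2,-3.3,-80],[8.5,8,-20,-2.4,-4.2,-3.3,-80],[8.5,8,-20,-2.4,-4.2,-3.3,-80],[8.5,8,-20,-2.4,-4.2,-3.3,-80],[8.5,8,-20,-2.4,-4.2,-3.3,-80]]

```text
time_s: 3.48
ee_pos: [0.2992, -0.2487, 0.2499]
ee_rot: [3.138, 0.155, -0.003]
contact_force: [-0.3, 1.1, -0.2]
width: 0.0853
```

```bash
python3 - <<'E'
from h import *
to([.428,-.039,.2],.191+np.pi/2);print(r.get_obs()["joints"].round(2))
E
```

```text
now [ 0.2992 -0.2487  0.2499] w 0.0853 t 3.48 -> shift [ 14.9  -19.59   4.96] turn [-1.000e-01  8.000e-02 -9.527e+01]
[-0.69 -0.   -0.25  1.33 -0.    2.35]
```

arm_command:
  increments:
    - [[8.5,8,-10,2,0,0,-48],[8.5,8,-10,2,0,0,-48],[8.5,8,-10,2,0,0,-48],[8.5,8,-10,2,0,0,-48],[8.5,8,-10,2,0,0,-48],[8.5,8,-10,2,0,0,-48],[8.5,8,-10,2,0,0,-48],[8.5,14.9,-19.6,5,0,0,-82],[8.5,14.9,-19.6,5,0,0,-82],[8.5,14.9,-19.6,5,0,0,-82],[8.5,14.9,-19.6,5,0,0,-82],[8.5,14.9,-19.6,5,0,0,-82]]

```text
time_s: 4.48
ee_pos: [0.4296, -0.038, 0.199]
ee_rot: [-2.264, -2.175, 0.003]
contact_force: [-0.3, -0.1, 0.5]
width: 0.0849
```

```bash
python3 - <<'E'
from h import *
to([.428,-.039,.2],.191+np.pi/2);print(r.get_obs()["joints"].round(2))
E
```

```text
now [ 0.4296 -0.038   0.199 ] w 0.0849 t 4.48 -> shift [-0.11 -0.16 -0.1 ] turn [ -0.17  -0.03 -13.26]
[-0.09  0.09 -0.28  1.2   0.    1.52]
```

arm_command:
  increments:
    - [[8.5,-0.1,-0.2,0,0,0,-13.3],[8.5,-0.1,-0.2,0,0,0,-13.3],[8.5,-0.1,-0.2,0,0,0,-13.3]]

```text
time_s: 4.73
ee_pos: [0.4271, -0.0406, 0.1998]
ee_rot: [-2.003, -2.418, 0.002]
contact_force: [-0.3, -0.2, 0.7]
width: 0.0851
```

```bash
python3 - <<'E'
from h import *
o=r.get_obs();im=r.read_camera("wrist")
p=np.load("p.npy")
for a in proj("wrist",fx(p,[[-90,60,117],[-90,-60,117],[-90,0,117],[-50,-140,117.5],[-50,140,117.5],[22,-60,92],[22,60,92]]),o): print(a.round(0));cv2.drawMarker(im,tuple(int(v) for v in a),(255,0,255),0,14,1)
cv2.imwrite("pics/w2.png",im)
to([.428,-.039,.11],.191+np.pi/2)
E
```

```text
[278. 140.]
[279. 285.]
[279. 219.]
[322. 360.]
[342.  11.]
[400. 270.]
[419. 136.]
now [ 0.4271 -0.0408  0.1998] w 0.0846 t 4.78 -> shift [0.15 0.13 8.98] turn [-0.09 -0.01 -0.6 ]
```

View pics/w2.png

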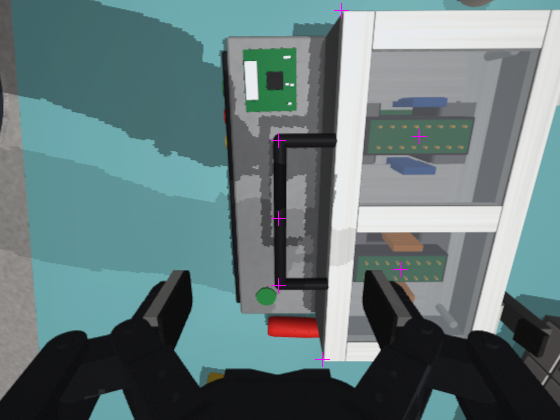

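Prediction and picture agree: bar on column 279, ends at rows 140 and 285, centred between the jaws. Jaws must be narrowed to fit the gap behind the bar. Closing to 32 mm, then descending to z 0.105.

arm_command:
  increments:
    - [[3.2,0.1,0.1,0,0,0,-0.6],[3.2,0.1,0.1,0,0,0,-0.6],[3.2,0.1,0.1,2,0,0,-0.6],[3.2,0.1,0.1,4,0,0,-0.6],[3.2,0.1,0.1,5,0,0,-0.6],[3.2,0.1,0.1,5,0,0,-0.6]]

```text
time_s: 5.28
ee_pos: [0.4264, -0.0398, 0.1482]
ee_rot: [-1.996, -2.422, 0.004]
contact_force: [-0.4, 0.3, -0.5]
width: 0.0319
```

arm_command:
  increments:
    - [[3.2,0,0,2,0,0,0],[3.2,0,0,3.5,0,0,0],[3.2,0,0,4.5,0,0,0],[3.2,0,0,4.5,0,0,0],[0.4,0,0,4.5,0,0,0],[0.4,0,0,4.5,0,0,0],[0.4,0,0,4.5,0,0,0],[0.4,0,0,4.5,0,0,0],[0.4,0,0,4.5,0,0,0]]
  force: 30

```text
time_s: 6.03
ee_pos: [0.4288, -0.0398, 0.106]
ee_rot: [1.994, 2.426, 0.001]
contact_force: [1.8, 0.4, 5.8]
width: 0.0087
```

```bash
python3 - <<'E'
from h import *
p=np.load("p.npy")
o=r.get_obs();print(o["ee_pos"],o["contact_force"],o["width"])
A=R.from_rotvec(o["ee_rot"])
b0=o["ee_pos"]
h=fx(p,[[100,0,112.5]])[0];print(h, "d", R.from_euler('z',-p[3]).apply(b0-h))
for a in np.arange(0,1.81,.15):
    off=lambda t: R.from_euler('z',p[3]).apply([-.19*np.cos(t)-.005*np.sin(t)*-1,0,.19*np.sin(t)+.005*np.cos(t)])
    print(round(a,2),(A.inv().apply(off(a)-off(0))*100).round(2))
E
```

```text
[ 0.42883607 -0.03984924  0.10600152] [1.75151376 0.41912779 5.764968  ] 0.008733404370586974
[ 0.61447265 -0.00299217  0.11647555] d [-0.18925811 -0.00086598 -0.01047403]
0.0 [0. 0. 0.]
0.15 [-0.    0.29 -2.83]
0.3 [-0.01  1.   -5.59]
0.45 [-0.01  2.12 -8.21]
0.6 [ -0.02   3.61 -10.64]
0.75 [ -0.02   5.45 -12.81]
0.9 [ -0.03   7.6  -14.68]
1.05 [ -0.04  10.   -16.22]
1.2 [ -0.05  12.6  -17.37]
1.35 [ -0.06  15.35 -18.13]
1.5 [ -0.07  18.18 -18.47]
1.65 [ -0.08  21.02 -18.38]
1.8 [ -0.09  23.83 -17.86]
```

Bar is held (width 8.7 mm, light contact). Following the arc, first to 0.9 rad.

arm_command:
  increments:
    - [[0.4,0,0.1,-1.4,0,0,0],[0.4,0,0.3,-2.8,0,0,0],[0.4,0,0.6,-4.2,0,0,0],[0.4,0,1.0,-5.6,0,0,0],[0.4,0,1.5,-6.9,0,0,0],[0.4,0,2.1,-8.2,0,0,0],[0.4,0,2.8,-9.4,0,0,0],[0.4,0,3.6,-10.6,0,0,0],[0.4,0,4.5,-11.7,0,0,0],[0.4,0,5.4,-12.8,0,0,0],[0.4,0,6.5,-13.8,0,0,0],[0.4,0,7.6,-14.7,0,0,0]]

```text
time_s: 7.03
ee_pos: [0.4997, -0.0259, 0.2529]
ee_rot: [-1.994, -2.424, 0.009]
contact_force: [-13.4, -4.0, 13.7]
width: 0.0087
```

```bash
python3 - <<'E'
from h import *
p=np.load("p.npy");o=r.get_obs();h=fx(p,[[100,0,112.5]])[0]
print(o["contact_force"].round(1),o["width"],R.from_euler('z',-p[3]).apply(o["ee_pos"]-h).round(4),o["ee_rot"].round(3))
E
```

```text
[-13.4  -4.   13.7] 0.008693088556425763 [-0.1171 -0.0006  0.1364] [-1.994 -2.424  0.009]
```

Some radial force (~19 N, pushing outward), so I add about 1.5 mm outward and go on.

arm_command:
  increments:
    - [[0.4,0,1.0,-1.0,0,0,0],[0.4,0,2.3,-1.7,0,0,0],[0.4,0,3.6,-2.3,0,0,0],[0.4,0,4.9,-2.8,0,0,0],[0.4,0,6.3,-3.2,0,0,0],[0.4,0,7.7,-3.6,0,0,0],[0.4,0,9.1,-3.8,0,0,0],[0.4,0,10.5,-3.9,0,0,0],[0.4,0,10.5,-3.9,0,0,0]]

```text
time_s: 7.78
ee_pos: [0.6077, -0.0047, 0.2919]
ee_rot: [1.994, 2.426, 0.0]
contact_force: [-0.3, -2.0, 9.2]
width: 0.0087
```

```bash
python3 - <<'E'
from h import *
p=np.load("p.npy");o=r.get_obs();h=fx(p,[[100,0,112.5]])[0]
print(o["contact_force"].round(1),o["width"],R.from_euler('z',-p[3]).apply(o["ee_pos"]-h).round(4),o["ee_rot"].round(3))
E
```

```text
[-0.3 -2.   9.2] 0.00869700371420062 [-0.007  -0.0004  0.1754] [1.994 2.426 0.   ]
```

arm_command:
  increments:
    - [[0.4,0,1,-0.1,0,0,0],[0.4,0,2,-0.1,0,0,0],[0.4,0,3,0,0,0,0],[0.4,0,4,0.2,0,0,0],[0.4,0,4.8,0.3,0,0,0],[0.4,0,5.2,0.4,0,0,0],[0.4,0,5.2,0.4,0,0,0]]

```text
time_s: 8.37
ee_pos: [0.6573, 0.0051, 0.2865]
ee_rot: [-1.995, -2.427, 0.002]
contact_force: [0.9, -2.8, 3.2]
width: 0.0085
```

```bash
python3 - <<'E'
from h import *
p=np.load("p.npy");o=r.get_obs();h=fx(p,[[100,0,112.5]])[0]
print(o["contact_force"].round(1),o["width"],R.from_euler('z',-p[3]).apply(o["ee_pos"]-h).round(4),o["ee_rot"].round(3))
E
```

```text
[ 0.9 -2.8  3.2] 0.008475476955406222 [ 0.0435 -0.0002  0.1701] [-1.995e+00 -2.427e+00  2.000e-03]
```

Angle is about 1.77 rad, past the tipping point. Release and rise.

arm_command:
  increments:
    - [[4,0,0,0,0,0,0],[4,0,0,0,0,0,0],[4,0,0,0,0,0,0],[4,0,0,-1,0,0,0],[4,0,0,-3,0,0,0],[4,0,0,-6,0,0,0],[4,0,0,-9,0,0,0],[4,0,0,-9,0,0,0]]

```text
time_s: 9.03
ee_pos: [0.657, 0.0055, 0.3829]
ee_rot: [1.991, 2.423, 0.007]
contact_force: [2.0, -0.7, 1.0]
width: 0.0397
```

```bash
python3 - <<'E'
from h import *
p=np.load("p.npy")
print(r.get_obs()["contact_force"].round(1),r.get_obs()["joints"].round(2))
q=fx(p,[[22,-60,0]])[0]; to([q[0]-.05,q[1],.36],.191+np.pi); print(q)
im=r.read_camera("top");cv2.imwrite("pics/top2.png",im)
E
```

```text
[ 2.  -0.7  1. ] [0.01 0.51 0.79 1.85 0.   1.38]
now [0.657  0.0055 0.3829] w 0.0397 t 9.03 -> shift [ -5.01 -17.08   2.18] turn [  0.24   0.35 -89.77]
[ 0.54931249 -0.07673601  0.00397555]
```

arm_command:
  increments:
    - [[6,-5,-17,0,0,0,-84],[6,-5,-17,0,0,0,-84],[6,-5,-17,0,0,0,-84],[6,-5,-17,0,0,0,-84],[6,-5,-17,0,0,0,-84],[8.5,-5,-17,2,0,0,-84],[8.5,-5,-17,4,0,0,-84],[8.5,-5,-17,6,0,0,-90],[8.5,-5,-17,8,0,0,-90],[8.5,-5,-17,10,0,0,-90],[8.5,-5,-17,10,0,0,-90],[8.5,-5,-17,10,0,0,-90]]

```text
time_s: 10.08
ee_pos: [0.4977, -0.0763, 0.2748]
ee_rot: [0.204, -3.13, -0.001]
contact_force: [-0.3, 0.2, 0.4]
width: 0.0848
```

```bash
python3 - <<'E'
from h import *
p=np.load("p.npy")
o=r.get_obs();im=r.read_camera("wrist")
P=fx(p,[[22,-60+29,87.5],[22,-60-29,87.5],[22,-60,92],[22,60,92],[100,140,112],[100,-140,112],[-50,-140,112],[-50,140,112]])
for a in proj("wrist",P,o): print(a.round(0));cv2.drawMarker(im,tuple(int(v) for v in a),(255,0,255),0,14,1)
cv2.imwrite("pics/w3.png",im)
to([P[2,0],P[2,1],.20],.191+np.pi)
t=r.read_camera("top");cv2.imwrite("pics/top3.png",t)
E
```

```text
[295. 229.]
[246. 231.]
[270. 231.]
[375. 225.]
[447. 290.]
[207. 303.]
[187. 178.]
[465. 161.]
now [ 0.4981 -0.0764  0.2755] w 0.0851 t 10.13 -> shift [-5.09 -0.76  7.53] turn [ 0.06 -0.21 -2.94]
```

View pics/w3.png

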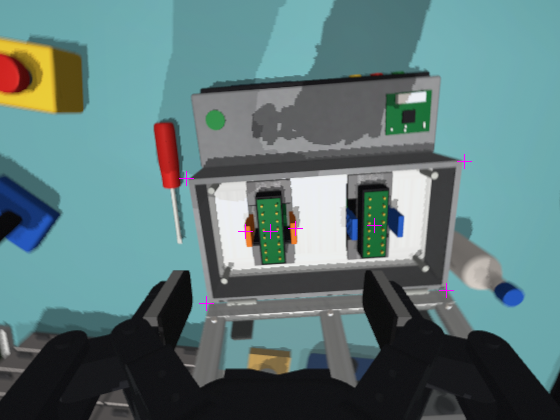

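Lid is back on its stop, box open; orange catches at (248,231) and (294,228), matching the prediction (246,231)/(295,229). Going above the cassette for a second look.

arm_command:
  increments:
    - [[8.5,-2,-0.4,2,0,0,-2.9],[8.5,-4,-0.7,4,0,0,-2.9],[8.5,-5.1,-0.7,6,0,0,-2.9],[8.5,-5.1,-0.7,8,0,0,-2.9],[8.5,-5.1,-0.7,9.5,0,0,-2.9],[8.5,-5.1,-0.7,9.5,0,0,-2.9],[8.5,-5.1,-0.7,9.5,0,0,-2.9]]

```text
time_s: 10.77
ee_pos: [0.55, -0.0771, 0.1814]
ee_rot: [0.269, -3.127, -0.001]
contact_force: [-0.6, 0.1, 0.4]
width: 0.0849
```

```bash
python3 - <<'E'
from h import *
p=np.load("p.npy")
o=r.get_obs();im=r.read_camera("wrist")
P=fx(p,[[22,-60+29,103],[22,-60-29,103],[22,-60,92],[77,-60,70],[-33,-60,70]])
for a in proj("wrist",P,o): print(a.round(0));cv2.drawMarker(im,tuple(int(v) for v in a),(255,0,255),0,14,1)
T=o["ee_pos"]+R.from_rotvec(o["ee_rot"]).apply([0,0,.08]);print("axis",proj("wrist",T,o))
cv2.imwrite("pics/w4.png",im)
to([P[2,0],P[2,1],.077],p[3]+np.pi)
E
```

```text
[315. 221.]
[240. 222.]
[277. 216.]
[278. 264.]
[276. 144.]
axis [[276.56244942 219.23225144]]
now [ 0.5507 -0.0773  0.1824] w 0.085 t 10.82 -> shift [ 0.11  0.08 10.54] turn [-0.   -0.06 -1.09]
```

View pics/w4.png

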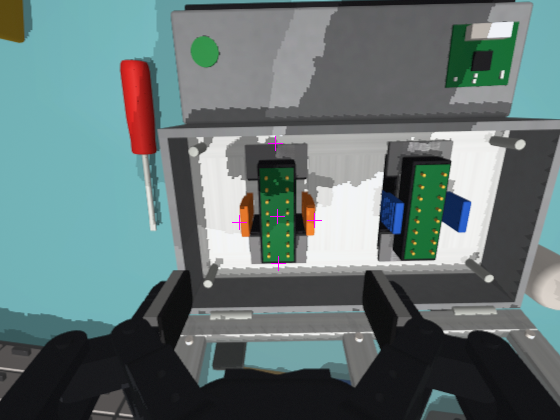

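Pads at columns 240 and 315, flange ends at rows 143/264: all on the prediction, both views agree. Descend.

arm_command:
  increments:
    - [[8.5,0.1,0.1,2.5,0,0,-1],[8.5,0.1,0.1,5,0,0,-1],[8.5,0.1,0.1,7.5,0,0,-1],[8.5,0.1,0.1,9.5,0,0,-1],[8.5,0.1,0.1,10.8,0,0,-1],[8.5,0.1,0.1,10.8,0,0,-1],[8.5,0.1,0.1,10.8,0,0,-1]]

```text
time_s: 11.4
ee_pos: [0.5499, -0.0766, 0.0748]
ee_rot: [0.3, -3.127, 0.0]
contact_force: [0.2, -0.3, 0.7]
width: 0.0847
```

arm_command:
  increments:
    - [[5.6,0,0,0,0,0,0],[5,0,0,0,0,0,0],[4,0,0,0,0,0,0],[4,0,0,0,0,0,0],[4,0,0,0,0,0,0],[4,0,0,0,0,0,0],[4,0,0,0,0,0,0],[4,0,0,0,0,0,0]]
  force: 40

```text
time_s: 12.07
ee_pos: [0.5506, -0.0769, 0.0762]
ee_rot: [-0.301, 3.125, -0.002]
contact_force: [-3.6, -0.4, 16.3]
width: 0.0407
```

Width 40.7 mm is narrower than the 46 mm expected, and there is a 16 N upward push. I look before lifting.

```bash
python3 - <<'E'
from h import *
im=r.read_camera("wrist");cv2.imwrite("pics/w5.png",im)
print(r.get_obs())
E
```

```text
{'time_s': 12.1167, 'joints': array([-1.38281960e-01,  3.83730955e-01, -2.18960317e-01,  9.65616899e-01,
       -7.56040286e-04, -3.30203796e-01]), 'dq': array([-4.76153431e-04,  9.36561563e-04,  1.72187237e-03,  1.09368478e-04,
       -5.91540981e-05, -2.73072017e-04]), 'tau': array([ 4.95201554e-01, -5.21594632e+01,  2.68325293e+01, -1.42214790e+00,
        2.57410649e-01,  3.48233955e-02]), 'ee_pos': array([ 0.550633  , -0.07686587,  0.07627802]), 'ee_rot': array([-3.00791037e-01,  3.12490415e+00, -2.06084125e-03]), 'contact_force': array([-3.16333781, -1.13383508, 16.11769493]), 'ft_torque': array([-0.09276558,  0.6694418 ,  0.01341401]), 'width': 0.04073017656775483}
```

View pics/w5.png

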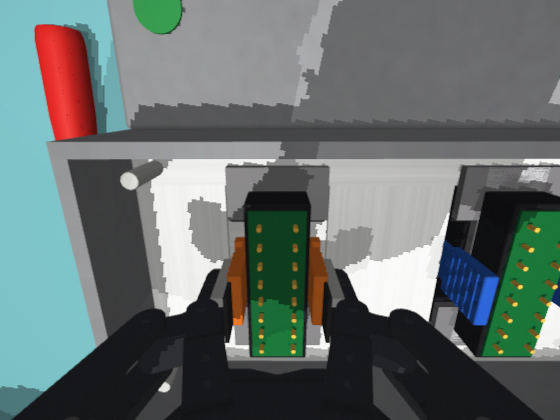

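Both finger pads bear squarely on the orange catches, which are squeezed in against the head. The push is most likely friction from the pads swinging forward. Testing with a small lift.

arm_command:
  increments:
    - [[4,0,0,-0.2,0,0,0],[4,0,0,-0.4,0,0,0],[4,0,0,-0.6,0,0,0],[4,0,0,-0.8,0,0,0],[4,0,0,-0.8,0,0,0]]

```text
time_s: 12.53
ee_pos: [0.5496, -0.0765, 0.0821]
ee_rot: [0.301, -3.126, 0.0]
contact_force: [-0.2, -0.4, -2.6]
width: 0.0409
```

Force is now −2.6 N, just the cassette's weight: it's free. Lifting straight up (about 18 cm in total).

arm_command:
  increments:
    - [[4,0,0,-0.7,0,0,0],[4,0,0,-1.5,0,0,0],[4,0,0,-2.5,0,0,0],[4,0,0,-3.5,0,0,0],[4,0,0,-4.5,0,0,0],[4,0,0,-5.5,0,0,0],[4,0,0,-6.5,0,0,0],[4,0,0,-7.5,0,0,0],[4,0,0,-8.5,0,0,0],[4,0,0,-9.5,0,0,0],[4,0,0,-10,0,0,0],[4,0,0,-10,0,0,0]]

```text
time_s: 13.53
ee_pos: [0.5503, -0.0766, 0.1833]
ee_rot: [-0.301, 3.126, -0.001]
contact_force: [0.7, 0.0, -1.9]
width: 0.0408
```

arm_command:
  increments:
    - [[4,0,0,-1,0,0,0],[4,0,0,-2,0,0,0],[4,0,0,-3,0,0,0],[4,0,0,-4,0,0,0],[4,0,0,-5,0,0,0],[4,0,0,-6,0,0,0],[4,0,0,-7,0,0,0],[4,0,0,-7.6,0,0,0],[4,0,0,-8,0,0,0],[4,0,0,-8,0,0,0],[4,0,0,-8,0,0,0],[4,0,0,-8,0,0,0]]

```text
time_s: 14.53
ee_pos: [0.5495, -0.0764, 0.2613]
ee_rot: [0.301, -3.125, -0.0]
contact_force: [-0.2, -0.6, -2.3]
width: 0.0408
```

```bash
python3 - <<'E'
from h import *
o=r.get_obs();print(o["ee_pos"],o["contact_force"].round(1),o["dq"].round(3),R.from_rotvec(o["ee_rot"]).as_matrix()[:,2].round(4),o["width"])
a=r.read_camera("wrist");b=r.read_camera("scene");c=r.read_camera("top")
x,y=proj("scene",[[.56,-.04,.2]])[0].astype(int);u,v=proj("top",[[.56,-.04,.2]])[0].astype(int)
f=lambda im,x,y:cv2.resize(im[y-75:y+75,x-100:x+100],(400,300),interpolation=cv2.INTER_CUBIC)
cv2.imwrite("pics/f.png",np.vstack([np.hstack([f(b,x,y),f(c,u,v)]),np.hstack([cv2.resize(a,(400,300)),np.zeros((300,400,3),np.uint8)])]))
E
```

```text
[ 0.54946562 -0.07642496  0.26133167] [-0.2 -0.6 -2.3] [ 0.002  0.002 -0.006 -0.001 -0.001  0.001] [-2.1e-03 -1.0e-04 -1.0e+00] 0.04084252500305316
```

View pics/f.png

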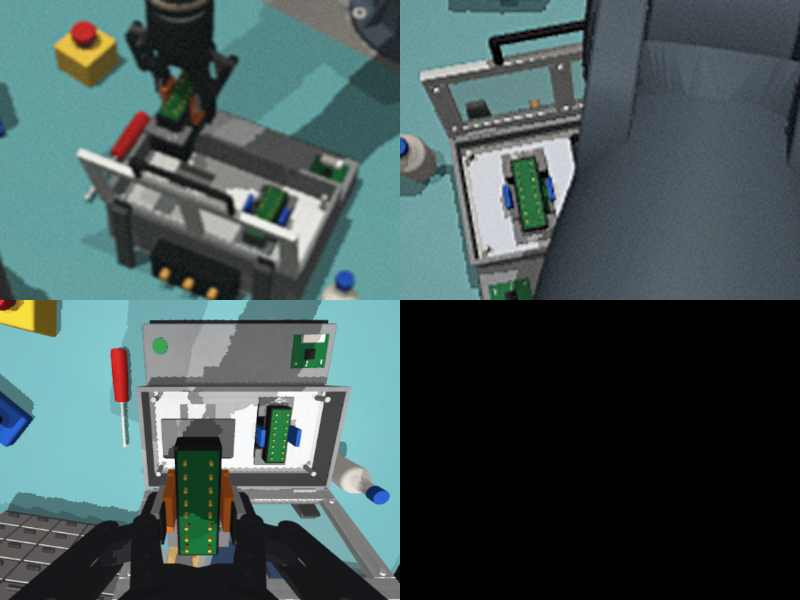

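The lid stands on its stop (scene and top views) and the blue cassette is seated. The orange one hangs level in the jaws: its head sits at row ~192 in the wrist image, the same as before the lift. Handing in.

```bash
python3 - <<'E'
from h import *
print(r.job_done())
E
```

```text
the job is handed in; nothing more can be done
None
```

I opened the lid right back onto its stop. I then squeezed the orange catches, lifted that cassette straight out, and handed in while still holding it above the open fixture at about 14.7 s. No verdict was reported.

**Last checks**
- **Height:** the tool rose about 185 mm, which puts the cassette's underside roughly 88 mm above the rim.
- **Level and still:** the tool was vertical to about 0.1°, and joint speeds were near zero. The cassette had not tilted since the grasp.
- **Held load:** the force at the wrist was −2.3 N, which is just the cassette's weight.
- **Surroundings:** the lid was on its stop and the blue cassette was seated. The other things I could see near the fixture looked untouched. The reel and scanner were not clearly in the final pictures.

**What disagreed or went wrong**
- **Gripper width:** it read 41 mm over the catches where 46 mm was expected, and also read low on the bar (8.7 mm for 10 mm). The picture and the free lift both showed the catches fully in.
- **Height fit:** the fixture fit came out 4 mm high, so heights carry that error.
- **Detour:** an early move ran joint 6 into the end of its range and swung the arm back near its base. It touched nothing, and I used the opposite half turn instead.

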